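# Snap the lint filter cassette into its spring clips

## Task

Pick up the blue lint filter cassette by its white ridge and press it gently down into the grey filter bay, so that its own chamfered ends spread the two steel spring clips and it snaps in between them, level and fully home; the height of the bay's cradle is not known, so feel for it, and never press the cassette into the bay with more than about 30 N. Then let go; do not push on the clips or the bay with the gripper, and leave the bottle, the cup and the three yellow pegs where they are.

Things in the scene. Friction and masses are not known exactly. Their poses are not given: they have to be found in the camera images.
- cassette: loose blue plastic filter cassette, 0.08 to 0.17 kg, standing flat: a bar with dark slots, 36 mm wide (its x), 120 mm long (its y), 25 mm high. Both y ends are chamfered to a point: 100 mm long at the underside, widest (120 mm) 17.5 mm above it, 109 mm at the top. A white grip ridge stands on top. Origin: centre of the underside, z up. Either way round (half turn) fits
- cassette_grip (a point): point in the middle of the cassette's white grip ridge, 47 mm above its underside, axes as the cassette. The ridge is 14 mm thick (x), 50 mm long (y), from 25 to 57 mm above the underside: pinch it across x from straight above, fingertips at least 26 mm above the underside
- bay: fixed grey filter bay: base 110 mm (x) by 190 mm (y), 10 mm thick. Over it a white cradle with a flat floor and two upright steel clips with brass rollers (8 mm across) facing each other along y, 110 mm apart at rest. The cassette goes on that floor, length along the bay's y, centre over centre; low cheeks leave 3.5 mm play either way in x. Origin: centre of the base's underside, z up
- bay_middle (a point): middle of the base's top face, 10 mm above the lid, straight below the cradle's centre. The cradle floor is set on screws anywhere from 30 to 58 mm above the lid, different each time, not measured; it does not yield when pressed. Clips, rollers (axes 23 mm above the floor) and cheeks (up to 20 mm above the floor, flared tops) go up and down with it
- clip_left (a joint): how far the clip on the bay's +y side is pushed outward, rad about its foot 45 mm below the roller: 0 at rest, about 0.11 as the cassette's widest part passes, about 0.04 with it home. Coming down, the ends touch the rollers 16 mm above home; the push peaks at about 10 N 9 mm above home; from 6 mm on the clips pull it down with up to 13 N; on the floor the push rises steeply
- clip_right (a joint): the same for the clip on the bay's -y side
- bottle: bystander: closed orange bottle, 72 mm across, 210 mm tall, standing; origin at the centre of its underside
- cup: bystander: clear dosing cup, 68 mm across, 60 mm tall; origin at the centre of its underside
- peg0: bystander: yellow clothes peg lying on the lid, 75 x 15 x 11 mm, long along its x; origin at the centre of its underside
- peg1: bystander: a second such yellow peg
- peg2: bystander: a third such yellow peg
Mind the look-alikes: they are no part of the job. Several things have the shape of the bay; the one meant has the colours described above.

How it is judged:
On the way:
1. the cassette has been picked up off the lid (height (world z) of cassette above 0.07 m), for 0.05 s.
At the end, for the whole second after the job is handed in: Cassette released, at rest on the cradle floor (underside 27 to 61 mm above the lid), within 7 mm of the bay's centre, in line within 0.12 rad, level within 0.05 rad, both clips snapped in over its ends (each below 0.09 rad) and holding it (clips and floor press on it with over 10 N) (z of cassette in the frame of bay between 0.027 and 0.061 m and horizontal distance between cassette and bay below 0.007 m and angle between the y axis of cassette and the y axis of bay, either way round below 0.12 rad and angle between cassette's own z axis and vertical below 0.05 rad and contact force between cassette and the fingers below 0.1 N and linear speed of cassette below 0.01 m/s and value of joint each of clip_left, clip_right below 0.09 rad and contact force between cassette and bay above 10 N); the robot touches nothing.
It fails at once if the cassette is pushed into the bay with more than about 30 N (over 58 N in all, as the clips' own squeeze and pull of about 28 N count too) (contact force between cassette and bay above 58 N).
It fails at once if the gripper pushes on the bay or its clips with more than 8 N (contact force between any of the fingers, the arm and bay above 8 N).
It fails at once if the bottle, the cup or a peg is moved more than 25 mm (distance of any of bottle, cup, peg0, peg1, peg2 from where it was at the start of the episode above 0.025 m).
It also fails if it takes over 48 s, if anything falls off the work surface, if the arm or the gripper's body presses on something with over 40 N, if the wrist force passes 120 N, or if a joint passes its speed limit or range.

## Robot

A 7-joint arm with a two-finger parallel gripper is mounted at the origin on the work surface. World frame = base frame: x ahead of the robot, y to its left, z up, the work surface at z = 0. Lengths are in m, angles in rad, forces in N, time in s.
With the tool pointing down it reaches from about 0.4 to 0.875 m from the base axis. Payload 6.5 kg.
Tool frame: the origin (TCP) lies midway between the tips of the shut fingers; the grasp point (between the pads) lies 19 mm behind it (hold_point_z is the distance from the TCP to the grasp point, in m); x points along the fingers, y is the direction in which the jaws open and shut, and the axes are right-handed (so a half turn about x gives the same grasp; the last joint's range is limited). The gripper opens to 88 mm and grips with 3 to 60 N. Pads are 18 mm wide; open, the fingers measure 123 mm over their backs; the gripper's body (75 mm by 187 mm) begins 45 mm behind the grasp point.
Start: joints at [1.047, 0.536, -0.004, 1.538, 0.003, 1.067, -0.071], TCP at [0.287, -0.583, 0.239] pointing down, gripper open.
Joint ranges: [-2.7, 2.7], [-0.37, 2.16], [-1.27, 1.26], [0.24, 2.4], [-1.31, 4.45], [0.19, 1.91], [-2.76, 2.76]. Speed limits (rad/s): [2.39, 2.39, 3.14, 3.14, 3.14, 3.14, 3.14].

## Interface

Orientations are given as a 3x3 rotation matrix whose columns are the frame's x, y, z axes.
In Python, from plant import * gives the robot as it stands.
- The arm moves only by the shell command python3 -m creep 'ROWS'. ROWS is a JSON object of lists of equal length, an entry for each row: "translation": the shift along the tool's x, y, z in units of 25 mm (1.0 is 25 mm), a list of three; "yaw": the turn about the tool's x in units of 8 degrees (1.0 is 8 degrees); "jaw": the opening, from 0 (shut) to 1 (fully open). In form: {"translation": [[dx, dy, dz], ...], "yaw": [yaw, ...], "jaw": [jaw, ...]}. A call has 1 to 20 rows; each row shifts and turns the commanded pose from where the row before left it, along the tool's axes as they then stand; what a row does not reach is not made up. A row lasts 1/10 s, in which the tool goes at most 50 mm and 8.59 degrees, less where a joint would pass 70% of its speed; a pose out of reach is approached as far as the arm can. A call is refused whole if a number of a shift passes 1 or a number of a turn 1, either way. A call with a gripper value outside its range is refused whole. The fingers move at their own pace and stop on an object; the grip force is fixed at half the most. Time passes only in rows, so rows that do not move let the fingers close. It gives the time, the measured TCP pose, the force and the opening at its end, in the units of the state.
- get_state(): the state, without advancing time (a new reading comes with each control period).
- grab_frame(name): name is "scene" or "top"; returns a dict with "color" (400x640x3 uint8, red, green, blue), "intrinsics" (3x3 intrinsics, pixels), "extrinsics" (4x4, takes a point from world to camera coordinates). Camera axes: x right, y down, z forward; pixel columns grow to the right and rows downward; lengths in m; the calibration is good to about 2 mm. A picture is of the moment at which its call begins. There is no depth.
- sign_off(): hands the job in, once; it reports no verdict.
The state is a dict: "clock": time; "qpos": joint angles; "qd": joint speeds; "joint_efforts": joint torques, N m; "eef_pos": TCP position; "tool_rot": TCP orientation; "ft_force": force on the tool from outside, world axes, zero at the start; "moment": the same for the moment, N m; "opening": opening from 0.0 (shut) to 1.0 (fully open).
Only numpy, scipy, OpenCV 4.12 (cv2) and the standard library are available. Lean on these libraries where they do the work, as an engineer would, in place of code of your own. Each camera call takes 0.05 s, during which the arm holds its last target.

## Working session

There is one attempt and no reset: what is moved stays moved. The work goes in short steps, Python scripts to look and compute and a shell command to move; the robot and the scene stay as the last step left them, time stands still between calls to the robot, and variables do not carry over. Pictures are saved under pics/ and viewed, and the job is handed in when it is done.

```bash
ls; mkdir -p pics; python3 - <<'E'
from plant import *
import cv2
s=get_state()
for k,v in s.items(): print(k,v)
for n in ("scene","top"):
    f=grab_frame(n); cv2.imwrite(f"pics/{n}0.png",cv2.cvtColor(f["color"],cv2.COLOR_RGB2BGR))
    print(n,f["intrinsics"],f["extrinsics"])
E
```

```text
pics
clock 0.0
qpos [ 1.04678915  0.53714963 -0.00442314  1.53881777  0.00256953  1.06726706
 -0.07118852]
qd [-5.74071436e-06  5.15655592e-04 -1.22895389e-03  1.70258274e-03
  1.25270266e-03  5.04872459e-04 -4.38772426e-04]
joint_efforts [-1.54653054e-05 -5.70996809e+01  9.90973078e-01 -2.51604742e+01
 -5.62355435e-02  1.79504656e-02  1.84312212e-04]
eef_pos [ 0.28701903 -0.58255366  0.2378715 ]
tool_rot [[-8.13077833e-04  4.42031068e-01 -8.96999372e-01]
 [ 1.41982640e-03 -8.96998255e-01 -4.42031804e-01]
 [-9.99998661e-01 -1.63298965e-03  1.01722019e-04]]
ft_force [ 0.41357755 -0.45687488  0.74165628]
moment [ 0.0389755  -0.02378097 -0.01963889]
opening 0.9983601813736419
scene [[419.9200718    0.         313.26140131]
 [  0.         419.9200718  199.0655003 ]
 [  0.           0.           1.        ]] [[-0.63399693  0.7732399   0.01216338  0.29726099]
 [ 0.62879202  0.52458941 -0.57395692 -0.31553341]
 [-0.45018718 -0.35623869 -0.81879515  1.33443732]
 [ 0.          0.          0.          1.        ]]
top [[480.24664555   0.         327.19651504]
 [  0.         480.24664555 197.79229495]
 [  0.           0.           1.        ]] [[ 0.00654659 -0.99997571 -0.0023928   0.02226423]
 [-0.99285723 -0.00621488 -0.1191465   0.49185844]
 [ 0.11912874  0.00315571 -0.9928738   1.566074  ]
 [ 0.          0.          0.          1.        ]]
```

View pics/scene0.png

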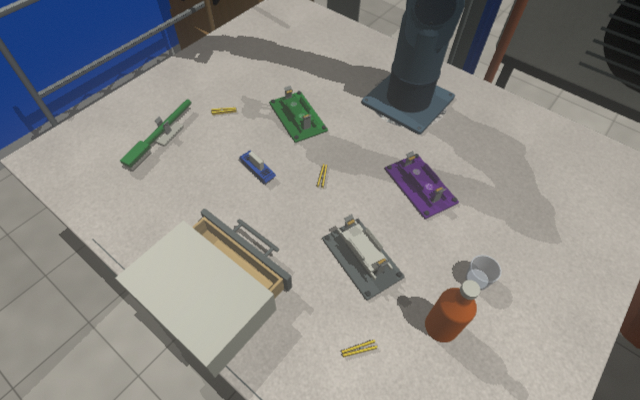

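View pics/top0.png

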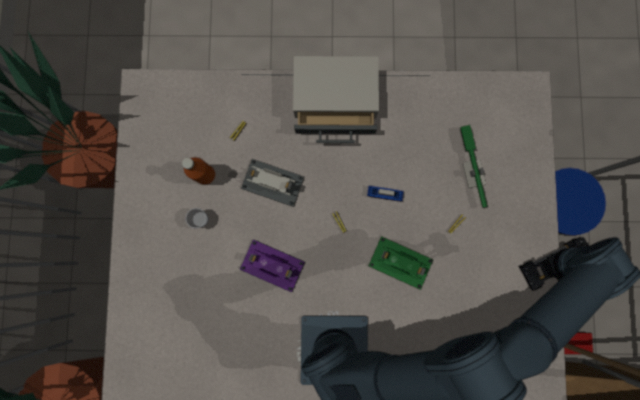

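The scene view shows three bay shapes: grey (362,257), purple (421,184) and green (298,115). Only the grey one, with its white cradle, fits the description. The only blue piece with a white ridge is at (257,166), or (386,193) in the top view. I'll confirm both in enlarged crops.

```bash
python3 - <<'E'
import cv2, numpy as np
a=cv2.imread("pics/scene0.png");b=cv2.imread("pics/top0.png")
A=cv2.resize(a[205:305,310:415],None,fx=3.8,fy=3.8,interpolation=cv2.INTER_CUBIC)
B=cv2.resize(b[150:215,235:315],(400,325),interpolation=cv2.INTER_CUBIC)
C=cv2.resize(a[140:190,230:285],(330,300),interpolation=cv2.INTER_CUBIC)
D=cv2.resize(b[175:210,360:412],(416,280),interpolation=cv2.INTER_CUBIC)
out=np.zeros((590,800,3),np.uint8)
def put(im,x,y,w,h): out[y:y+h,x:x+w]=cv2.resize(im,(w,h))
put(A,0,0,310,295);put(B,310,0,363,295);put(C,0,295,324,295);put(D,330,295,438,295)
cv2.imwrite("pics/crop0.png",out)
E
```

```text
(no output)
```

View pics/crop0.png

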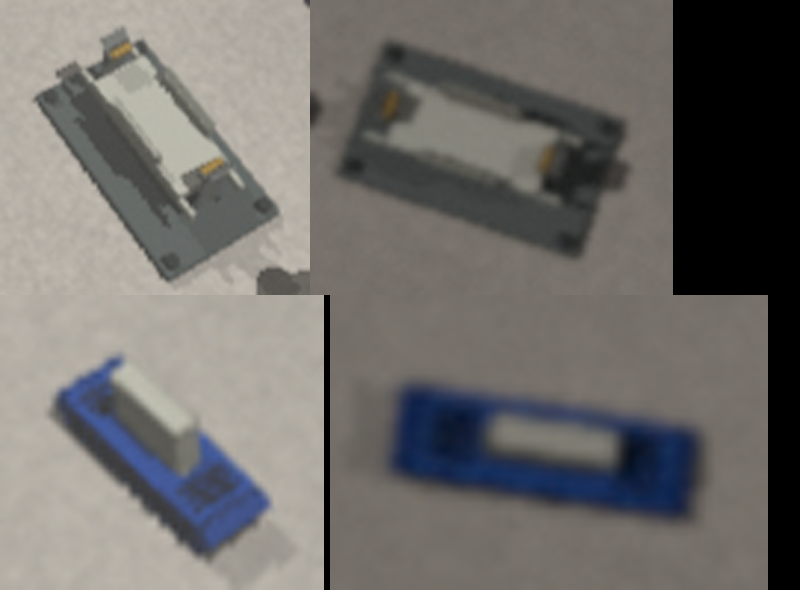

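The crops confirm it: grey base, white cradle and brass rollers for the bay, and a blue bar with a white ridge for the cassette. Next I'll measure poses: the blue silhouette and ridge, the base corners, and the brass rollers triangulated from both views.

```bash
cat > h.py <<'E'
import numpy as np, cv2
from plant import *
def ray(f,u,v):
    E=f["extrinsics"];R=E[:3,:3];t=E[:3,3]
    d=R.T@np.linalg.inv(f["intrinsics"])@np.array([u,v,1.]);return -R.T@t,d
def onz(f,u,v,z):
    c,d=ray(f,u,v);return c+d*(z-c[2])/d[2]
def tri(f1,p1,f2,p2):
    c1,d1=ray(f1,*p1);c2,d2=ray(f2,*p2)
    s=np.linalg.lstsq(np.c_[d1,-d2],c2-c1,rcond=None)[0]
    a=c1+d1*s[0];b=c2+d2*s[1];return (a+b)/2,np.linalg.norm(a-b)
def proj(f,P):
    q=f["intrinsics"]@(f["extrinsics"][:3,:3]@np.asarray(P)+f["extrinsics"][:3,3]);return q[:2]/q[2]
E
python3 - <<'E'
from h import *
F={n:grab_frame(n) for n in("scene","top")}
H={n:cv2.cvtColor(F[n]["color"],cv2.COLOR_RGB2HSV) for n in F}
win={"scene":dict(c=(225,140,290,195),b=(315,205,415,305)),"top":dict(c=(355,175,415,212),b=(235,150,312,212))}
def mask(n,w,lo,hi):
    x0,y0,x1,y1=win[n][w];m=np.zeros(H[n].shape[:2],np.uint8)
    m[y0:y1,x0:x1]=cv2.inRange(H[n],lo,hi)[y0:y1,x0:x1];return m
rol={}
for n in F:
    f=F[n]
    m=mask(n,"c",(105,120,20),(125,255,255))
    cs=cv2.findContours(m,0,2)[0]; c=max(cs,key=cv2.contourArea)
    h=cv2.convexHull(c)
    print(n,"blue",cv2.contourArea(c),cv2.minAreaRect(c))
    for z in (0.0175,0.025):
        P=np.array([onz(f,*p,z)[:2]*1000 for p in h[:,0].astype(float)],np.float32)
        r=cv2.minAreaRect(P);print("  z",z,r)
    # ridge inside hull
    hm=np.zeros(m.shape,np.uint8);cv2.fillConvexPoly(hm,h,255);
    w=cv2.inRange(H[n],(0,0,90),(180,90,255))&cv2.erode(hm,np.ones((3,3)))
    cs=cv2.findContours(w,0,2)[0];c=max(cs,key=cv2.contourArea)
    P=np.array([onz(f,*p,.057)[:2]*1000 for p in c[:,0].astype(float)],np.float32)
    print("  ridge px",cv2.minAreaRect(c),"mm",cv2.minAreaRect(P))
    # rollers
    m=mask(n,"b",(10,120,60),(28,255,255))
    N,_,st,ce=cv2.connectedComponentsWithStats(m)
    rol[n]=[(st[i,4],ce[i]) for i in range(1,N) if st[i,4]>4];print("  roll",rol[n])
    # base
    x0,y0,x1,y1=win[n]["b"]
    print("  lid hsv",H[n][y0+3,x0+3],"base hsv",[tuple(H[n][int(v),int(u)]) for u,v in [proj(f,onz(f,(x0+x1)/2,(y0+y1)/2,.01)+[d,0,-0.0]) for d in(-.045,.045)]])
E
```

```text
scene blue 97.0 ((257.5, 165.50001525878906), (36.76955032348633, 11.31370735168457), 45.0)
  z 0.0175 ((509.1870422363281, -164.81947326660156), (115.47471618652344, 33.082763671875), 80.22917175292969)
  z 0.025 ((513.2168579101562, -159.96893310546875), (114.50202941894531, 32.80411911010742), 80.22919464111328)
  ridge px ((253.8414764404297, 162.07318115234375), (21.708152770996094, 4.685213088989258), 38.65980911254883) mm ((528.0684204101562, -154.26173400878906), (65.86444091796875, 13.646390914916992), 85.89775848388672)
  roll [(np.int32(10), array([350.8, 221.5])), (np.int32(13), array([381.46153846, 260.76923077]))]
  lid hsv [ 16  21 182] base hsv [(np.uint8(30), np.uint8(19), np.uint8(121)), (np.uint8(68), np.uint8(10), np.uint8(107))]
top blue 181.5 ((384.96533203125, 193.22544860839844), (34.51698303222656, 9.731660842895508), 8.746161460876465)
  z 0.0175 ((509.77410888671875, -167.9402313232422), (115.360595703125, 32.956298828125), 81.50591278076172)
  z 0.025 ((508.7960205078125, -167.05531311035156), (114.81851196289062, 32.80143737792969), 81.50594329833984)
  ridge px ((385.9599609375, 191.28001403808594), (14.424979209899902, 4.242640972137451), 8.13010311126709) mm ((511.0445861816406, -166.6156463623047), (46.98242950439453, 14.01702880859375), 82.14188385009766)
  roll [(np.int32(6), array([252.33333333, 172.16666667]))]
  lid hsv [ 15  26 117] base hsv [(np.uint8(75), np.uint8(15), np.uint8(66)), (np.uint8(60), np.uint8(4), np.uint8(67))]
```

```bash
python3 - <<'E'
from h import *
F={n:grab_frame(n) for n in("scene","top")}
H={n:cv2.cvtColor(F[n]["color"],cv2.COLOR_RGB2HSV) for n in F}
win={"scene":(315,205,415,305),"top":(238,150,312,212)}
R={}
for n in F:
    f=F[n];x0,y0,x1,y1=win[n]
    hsv=H[n][y0:y1,x0:x1].astype(int); rgb=F[n]["color"][y0:y1,x0:x1].astype(int)
    br=((rgb[...,0]-rgb[...,2])>(45 if n=="scene" else 30))&(hsv[...,1]>90)
    N,_,st,ce=cv2.connectedComponentsWithStats(br.astype(np.uint8))
    print(n,[(st[i].tolist(),(ce[i]+[x0,y0]).round(1)) for i in range(1,N)])
    m=((rgb[...,2]-rgb[...,0])>=-2).astype(np.uint8)*255
    m=cv2.morphologyEx(m,cv2.MORPH_OPEN,np.ones((3,3)))
    m=cv2.morphologyEx(m,cv2.MORPH_CLOSE,np.ones((5,5)))
    c=max(cv2.findContours(m,0,2)[0],key=cv2.contourArea)
    h=cv2.convexHull(c)
    P=np.array([onz(f,*(p+[x0,y0]),.01)[:2]*1000 for p in h[:,0].astype(float)],np.float32)
    print(cv2.minAreaRect(P))
    v=F[n]["color"][y0:y1,x0:x1,::-1].copy();s=6 if n=="scene" else 7
    v=cv2.resize(v,None,fx=s,fy=s,interpolation=cv2.INTER_NEAREST)
    cv2.polylines(v,[h*s+s//2],True,(0,0,255),1)
    for k in range(0,x1-x0,10): cv2.putText(v,str(x0+k),(k*s,8),0,.35,(255,0,255))
    for k in range(0,y1-y0,10): cv2.putText(v,str(y0+k),(0,k*s+4),0,.35,(255,0,255))
    cv2.imwrite(f"pics/bay_{n}.png",v)
E
```

```text
scene [([33, 15, 6, 5, 18], array([350.3, 221.8])), ([63, 54, 7, 5, 19], array([381.1, 260.8]))]
((549.5366821289062, 215.233154296875), (187.113037109375, 108.70686340332031), 71.12265014648438)
top [([13, 21, 3, 5, 11], array([252.2, 172.9])), ([48, 33, 3, 4, 7], array([286.9, 184.6]))]
((545.4082641601562, 211.23126220703125), (186.848876953125, 106.62419128417969), 71.0750503540039)
```

View pics/bay_top.png

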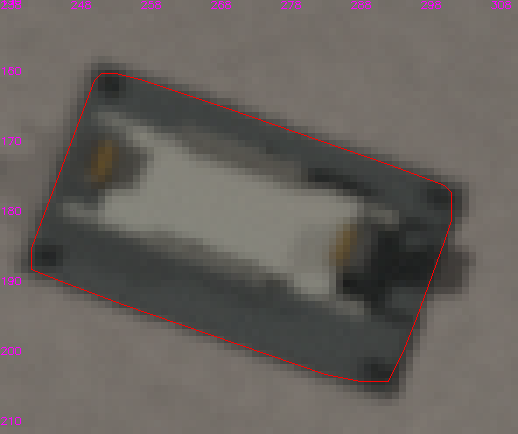

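View pics/bay_scene.png

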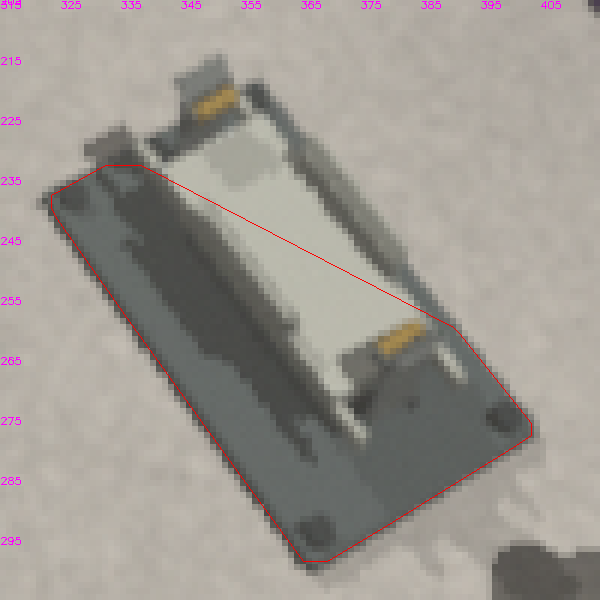

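```bash
python3 - <<'E'
from h import *
F={n:grab_frame(n) for n in("scene","top")}
S,T=F["scene"],F["top"]
a,ea=tri(S,(381.1,260.8),T,(252.2,172.9)); b,eb=tri(S,(350.3,221.8),T,(286.9,184.6))
print("rollers",a,ea,b,eb,"mid",(a+b)/2,"dist",np.linalg.norm(a-b),"ang",np.degrees(np.arctan2(*(a-b)[[1,0]])))
for p,q in (((380.1,259.8),(252.2,172.9)),((382.1,261.8),(252.2,172.9)),((381.1,260.8),(252.2,171.9))): print(tri(S,p,T,q))
for z in (.06,.07,.08,.09):
    print(z,[onz(f,*p,z).round(4)[:2] for f,p in((S,(381.1,260.8)),(T,(252.2,172.9)),(S,(350.3,221.8)),(T,(286.9,184.6)))])
def px(P): return proj(S,P).round(1),proj(T,P).round(1)
print(px([.5475,.213,.01]),px([.51,-.1665,.0175]))
print(get_state()["clock"])
E
```

```text
rollers [0.56509176 0.26899496 0.08001121] 0.0009033699608794868 [0.52728262 0.15661457 0.07924349] 0.002197848827127197 mid [0.54618719 0.21280476 0.07962735] dist 0.11857264921638636 ang 71.40505640384576
(array([0.56518325, 0.26746998, 0.08253999]), np.float64(0.001557544509096633))
(array([0.56500491, 0.27052486, 0.07749966]), np.float64(0.003371471502859267))
(array([0.56740588, 0.269062  , 0.08391728]), np.float64(0.0022611692934977104))
0.06 [array([0.5547, 0.266 ]), array([0.5687, 0.2718]), array([0.516 , 0.1517]), array([0.5307, 0.1574])]
0.07 [array([0.5598, 0.2677]), array([0.567 , 0.2702]), array([0.5216, 0.1547]), array([0.5292, 0.1565])]
0.08 [array([0.5649, 0.2694]), array([0.5653, 0.2686]), array([0.5272, 0.1578]), array([0.5277, 0.1556])]
0.09 [array([0.57  , 0.2711]), array([0.5636, 0.267 ]), array([0.5327, 0.1609]), array([0.5262, 0.1547])]
(array([361.4, 255.4]), array([271.8, 181.7])) (array([256.8, 165.4]), array([384.5, 193.2]))
0.4
```

Measurements agree. The cassette is at about (0.510, -0.166) with its long axis at about 81.5°. The bay centre is at about (0.5465, 0.213) at 71.2°. The rollers come out 118.6 mm between centres (118 expected) at z≈0.079, so the floor is at roughly 0.055. First move: yaw above the lid.

```bash
python3 -m creep '{"translation":[[0,0,0],[0,0,0],[0,0,0],[0,0,0],[0,0,0],[0,0,0],[0,0,0],[0,0,0]],"yaw":[-0.99,-0.99,-0.99,-0.99,-0.99,-0.99,-0.99,0],"jaw":[1,1,1,1,1,1,1,1]}'
cat >> h.py <<'E'
def goto(p,yawy=None):
    s=get_state();R=s["tool_rot"];d=np.array(p)-s["eef_pos"]
    print("t",round(s["clock"],2),"pos",s["eef_pos"].round(4),"yang",np.degrees(np.arctan2(R[1,1],R[0,1])).round(2),"tilt",np.degrees(np.arccos(-R[2,0])).round(2),"F",s["ft_force"].round(2),"open",round(s["opening"],3))
    if yawy is not None: print(" yaw units",(-(yawy-np.degrees(np.arctan2(R[1,1],R[0,1])))/8).round(3))
    print(" shift units",(R.T@d/0.025).round(3))
E
python3 -c "
from h import *
goto([.51,-.166,.17],-8.5)"
```

```text
clock: 1.2
eef_pos: [0.2871, -0.5831, 0.2386]
tool_rot: [[0.0, 0.99, -0.144], [0.0, -0.144, -0.99], [-1.0, 0.0, -0.0]]
ft_force: [-0.0, -0.1, -0.1]
opening: 1.002
t 1.2 pos [ 0.2871 -0.5831  0.2386] yang -8.28 tilt 0.01 F [-0.02 -0.12 -0.12] open 1.002
 yaw units 0.028
 shift units [  2.75    6.422 -17.795]
```

```bash
python3 -m creep '{"translation":[[0.15,0.357,-0.99],[0.15,0.357,-0.99],[0.15,0.357,-0.99],[0.15,0.357,-0.99],[0.15,0.357,-0.99],[0.15,0.357,-0.99],[0.15,0.357,-0.99],[0.15,0.357,-0.99],[0.15,0.357,-0.99],[0.15,0.357,-0.99],[0.15,0.357,-0.99],[0.15,0.357,-0.99],[0.15,0.357,-0.99],[0.15,0.357,-0.99],[0.15,0.357,-0.99],[0.15,0.357,-0.99],[0.15,0.357,-0.99],[0.15,0.357,-0.99],[0,0,0],[0,0,0]],"yaw":[0.03,0,0,0,0,0,0,0,0,0,0,0,0,0,0,0,0,0,0,0],"jaw":[1,1,1,1,1,1,1,1,1,1,1,1,1,1,1,1,1,1,1,1]}'
python3 - <<'E'
from h import *
goto([.51,-.166,.029],-8.5)
f=grab_frame("scene");v=f["color"][90:230,190:350,::-1]
cv2.imwrite("pics/abv.png",cv2.resize(v,None,fx=4,fy=4))
E
```

```text
clock: 3.2
eef_pos: [0.5124, -0.1664, 0.1712]
tool_rot: [[-0.0, 0.989, -0.15], [-0.0, -0.15, -0.989], [-1.0, -0.0, 0.0]]
ft_force: [-0.2, -0.6, -0.1]
opening: 1.001
t 3.2 pos [ 0.5124 -0.1664  0.1712] yang -8.66 tilt 0.02 F [-0.24 -0.58 -0.12] open 1.001
 yaw units -0.019
 shift units [ 5.688e+00 -9.700e-02 -1.000e-03]
```

View pics/abv.png

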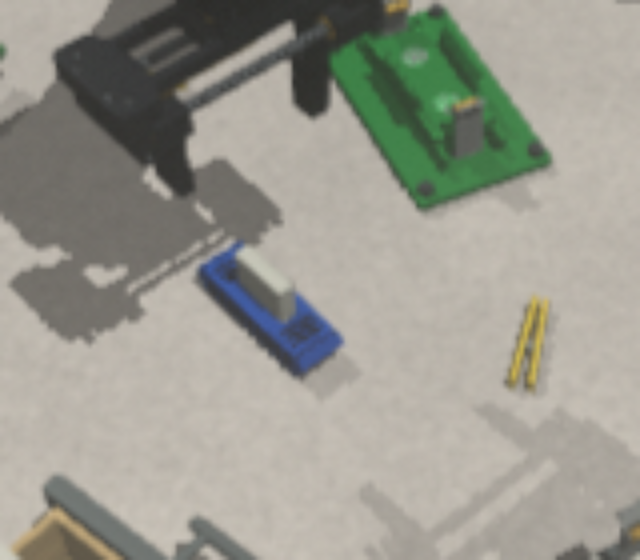

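The gripper is centred over the cassette, with the green bay and the pegs clear of the fingers. Descending.

```bash
python3 -m creep '{"translation":[[0.8,-0.09,0],[0.8,0,0],[0.8,0,0],[0.8,0,0],[0.8,0,0],[0.6,0,0],[0.5,0,0],[0.3,0,0],[0.29,0,0],[0,0,0],[0,0,0]],"yaw":[0,0,0,0,0,0,0,0,0,0,0],"jaw":[1,1,1,1,1,1,1,1,1,1,1]}'
python3 - <<'E'
from h import *
goto([.51,-.166,.029],-8.5)
for n,(x0,y0,x1,y1) in dict(scene=(200,110,310,210),top=(340,160,430,225)).items():
    f=grab_frame(n);v=f["color"][y0:y1,x0:x1,::-1]
    cv2.imwrite(f"pics/dn_{n}.png",cv2.resize(v,None,fx=6,fy=6))
E
```

```text
clock: 4.35
eef_pos: [0.5105, -0.1661, 0.0293]
tool_rot: [[0.0, 0.989, -0.149], [-0.0, -0.149, -0.989], [-1.0, 0.0, 0.0]]
ft_force: [0.7, 0.1, -0.5]
opening: 0.999
t 4.35 pos [ 0.5105 -0.1661  0.0293] yang -8.57 tilt 0.03 F [ 0.71  0.05 -0.52] open 0.999
 yaw units -0.009
 shift units [ 0.01  -0.019 -0.002]
```

View pics/dn_scene.png

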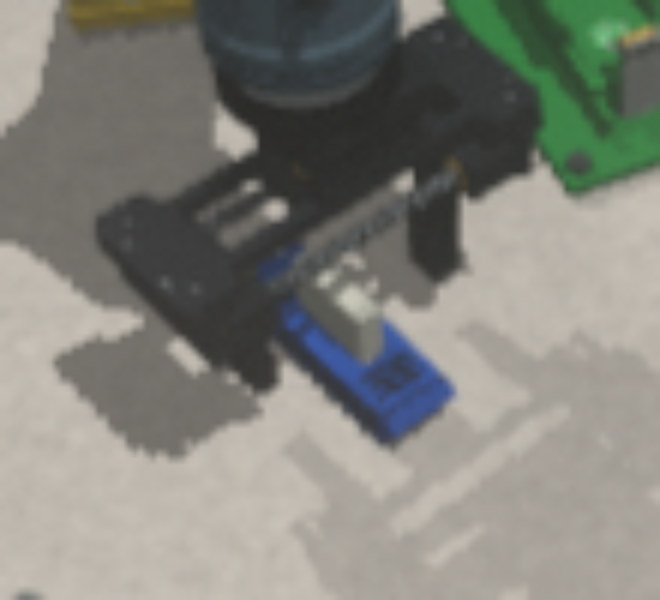

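The ridge (crop 340,300) sits between the open fingers at about (260,370) and (435,240), and the bar lies below the tips. Closing.

```bash
python3 -m creep '{"translation":[[0,0,0],[0,0,0],[0,0,0],[0,0,0],[0,0,0],[0,0,0],[0,0,0],[0,0,0],[0,0,0],[0,0,0]],"yaw":[0,0,0,0,0,0,0,0,0,0],"jaw":[0,0,0,0,0,0,0,0,0,0]}' && python3 -c "
from h import *
goto([.51,-.166,.029],-8.5)"
```

```text
clock: 5.45
eef_pos: [0.5103, -0.1661, 0.029]
tool_rot: [[0.0, 0.989, -0.149], [-0.0, -0.149, -0.989], [-1.0, 0.0, -0.0]]
ft_force: [0.2, 0.2, 0.2]
opening: 0.155
t 5.45 pos [ 0.5103 -0.1661  0.029 ] yang -8.57 tilt 0.01 F [0.16 0.19 0.19] open 0.155
 yaw units -0.008
 shift units [-0.002 -0.012 -0.002]
```

The opening is 13.6 mm, which matches the 14 mm ridge. Lifting about 150 mm and turning toward the bay.

```bash
python3 -m creep '{"translation":[[-0.2,0,0],[-0.5,0,0],[-0.8,0,0],[-0.8,0,0],[-0.8,0,0],[-0.8,0,0],[-0.8,0,0],[-0.8,0,0],[-0.5,0,0],[0,0,0],[0,0,0],[0,0,0],[0,0,0]],"yaw":[0,0,0,0,0,0,0,0,0,0.64,0.64,0,0],"jaw":[0,0,0,0,0,0,0,0,0,0,0,0,0]}' && python3 - <<'E'
from h import *
goto([.5465,.213,.18],-18.8)
E
```

```text
clock: 6.75
eef_pos: [0.51, -0.166, 0.1791]
tool_rot: [[-0.0, 0.947, -0.32], [-0.0, -0.32, -0.947], [-1.0, -0.0, 0.0]]
ft_force: [-0.9, -0.5, -1.8]
opening: 0.159
t 6.75 pos [ 0.51   -0.166   0.1791] yang -18.67 tilt 0.02 F [-0.92 -0.46 -1.8 ] open 0.159
 yaw units 0.017
 shift units [ -0.039  -3.468 -14.829]
```

```bash
python3 -m creep '{"translation":[[0,-0.1,-0.4],[0,-0.2,-0.8],[0,-0.22,-0.95],[0,-0.22,-0.95],[0,-0.22,-0.95],[0,-0.22,-0.95],[0,-0.22,-0.95],[0,-0.22,-0.95],[0,-0.22,-0.95],[0,-0.22,-0.95],[0,-0.22,-0.95],[0,-0.22,-0.95],[0,-0.22,-0.95],[0,-0.22,-0.95],[0,-0.22,-0.95],[0,-0.2,-0.8],[0,-0.1,-0.48],[0,0,0],[0,0,0],[0,0,0]],"yaw":[0,0,0,0,0,0,0,0,0,0,0,0,0,0,0,0,0,0,0,0],"jaw":[0,0,0,0,0,0,0,0,0,0,0,0,0,0,0,0,0,0,0,0]}' && python3 - <<'E'
from h import *
goto([.5465,.213,.18],-18.8)
for n,(x0,y0,x1,y1) in dict(scene=(290,150,450,310),top=(220,110,340,220)).items():
    f=grab_frame(n);np.save(f"pics/ov_{n}.npy",f["color"]);v=f["color"][y0:y1,x0:x1,::-1]
    cv2.imwrite(f"pics/ov_{n}.png",cv2.resize(v,None,fx=3.7 if n=="scene" else 5,fy=3.7 if n=="scene" else 5))
E
```

```text
clock: 8.75
eef_pos: [0.5479, 0.2111, 0.1788]
tool_rot: [[-0.0, 0.946, -0.324], [-0.001, -0.324, -0.946], [-1.0, 0.0, 0.001]]
ft_force: [0.7, 0.2, -1.3]
opening: 0.157
t 8.75 pos [0.5479 0.2111 0.1788] yang -18.9 tilt 0.07 F [ 0.74  0.2  -1.3 ] open 0.157
 yaw units -0.012
 shift units [-0.049 -0.078 -0.052]
```

View pics/ov_scene.png

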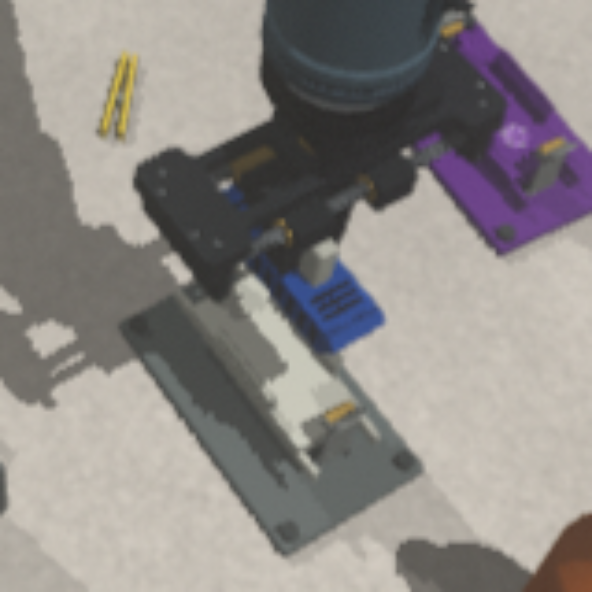

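View pics/ov_top.png

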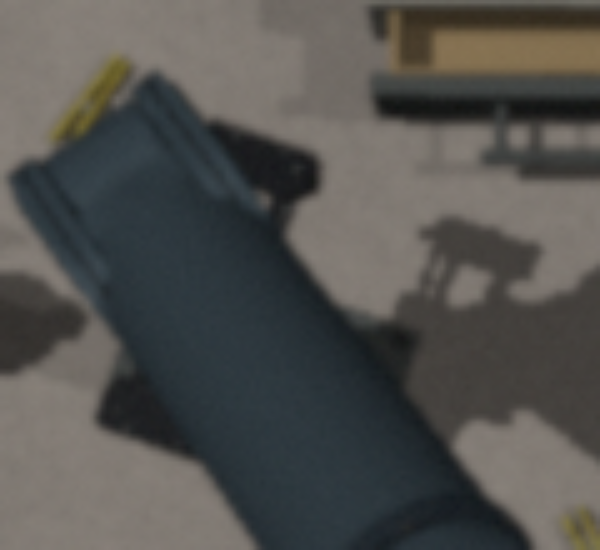

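The scene view shows the cassette held level over the grey bay, with its +y end at crop (355,335), about px (386,240). The top view is hidden by the arm. I'll check how the cassette sits in the grip (slip along its length) against the predicted end edges.

```bash
python3 - <<'E'
from h import *
f=grab_frame("scene");s=get_state();p=s["eef_pos"];R=s["tool_rot"]
ex=R[:,1];ey=np.array([-ex[1],ex[0],0]);u=p-[0,0,.029]
x0,y0,x1,y1=355,205,415,260;k=10
v=cv2.resize(f["color"][y0:y1,x0:x1,::-1],None,fx=k,fy=k,interpolation=cv2.INTER_CUBIC)
def dr(P,c):
    q=proj(f,P);cv2.circle(v,tuple(int(a) for a in ((q-[x0,y0]+.5)*k)),4,c,-1);return q.round(1)
for yy,zz,c in((.060,.0175,(0,0,255)),(.0545,.025,(0,255,255)),(.05,0,(0,255,0))):
    print(yy,[dr(u+ex*a+ey*yy+[0,0,zz],c) for a in(-.018,0,.018)])
for a in(-.007,.007): dr(u+ex*a+ey*.025+[0,0,.057],(255,0,255))
cv2.imwrite("pics/chk.png",v)
rgb=f["color"].astype(int);m=(((rgb[...,2]-rgb[...,0])>50)).astype(np.uint8);m[:205]=0;m[260:]=0;m[:,:340]=0
ys,xs=np.nonzero(m);print("blue max col",xs.max(),"row max",ys.max())
E
```

```text
0.06 [array([393.3, 237.7]), array([386.2, 241.7]), array([379.1, 245.8])]
0.0545 [array([392.2, 233.8]), array([385.1, 237.8]), array([377.9, 241.9])]
0.05 [array([388.9, 238.3]), array([382. , 242.2]), array([374.9, 246.3])]
blue max col 393 row max 244
```

View pics/chk.png

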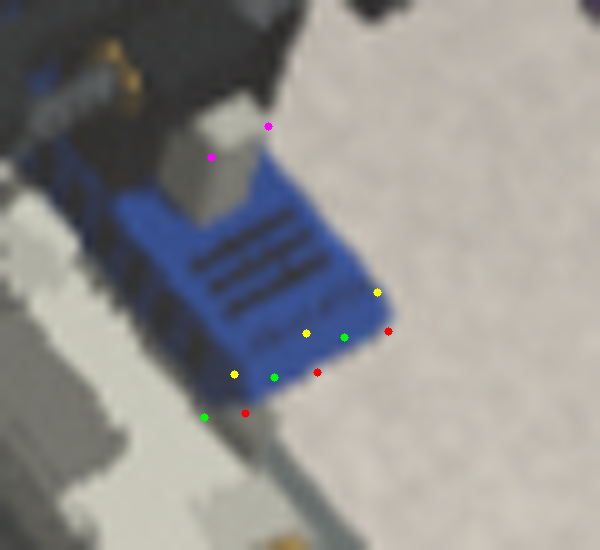

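The cassette's end edge appears 1.2 px (about 3 mm) higher than predicted, and the two cameras also disagree by about 4 mm on the bay. I'll go to just above the rollers (TCP z 0.114) and compare cassette and bay in the same view at nearly the same height, which cancels the calibration bias.

```bash
python3 -m creep '{"translation":[[0.2,-0.05,-0.05],[0.5,0,0],[0.6,0,0],[0.6,0,0],[0.4,0,0],[0.25,0,0],[0,0,0],[0,0,0],[0,0,0]],"yaw":[0,0,0,0,0,0,0,0,0],"jaw":[0,0,0,0,0,0,0,0,0]}' && python3 - <<'E'
from h import *
goto([.547,.213,.114],-18.8)
f=grab_frame("scene")
x0,y0,x1,y1=330,200,410,275;k=8
v=cv2.resize(f["color"][y0:y1,x0:x1,::-1],None,fx=k,fy=k,interpolation=cv2.INTER_CUBIC)
s=get_state();p=s["eef_pos"];R=s["tool_rot"];ex=R[:,1];ey=np.array([-ex[1],ex[0],0]);u=p-[0,0,.029]
for yy,zz,c in((.060,.0175,(0,0,255)),(.0545,.025,(0,255,255)),(.05,0,(0,255,0))):
  for a in(-.018,0,.018):
    q=proj(f,u+ex*a+ey*yy+[0,0,zz]);cv2.circle(v,tuple(int(b) for b in ((q-[x0,y0]+.5)*k)),3,c,-1);print(yy,a,q.round(1))
cv2.imwrite("pics/near.png",v)
E
```

```text
clock: 9.8
eef_pos: [0.5475, 0.2146, 0.1158]
tool_rot: [[0.001, 0.947, -0.322], [0.0, -0.322, -0.947], [-1.0, 0.001, -0.001]]
ft_force: [0.1, 0.2, -1.0]
opening: 0.156
t 9.8 pos [0.5475 0.2146 0.1158] yang -18.81 tilt 0.06 F [ 0.08  0.16 -0.99] open 0.156
 yaw units -0.002
 shift units [0.072 0.001 0.066]
0.06 -0.018 [389.7 252.9]
0.06 0 [383.  256.8]
0.06 0.018 [376.2 260.8]
0.0545 -0.018 [388.7 249.3]
0.0545 0 [381.9 253.2]
0.0545 0.018 [375.1 257.2]
0.05 -0.018 [385.6 253.2]
0.05 0 [379. 257.]
0.05 0.018 [372.4 260.9]
```

View pics/near.png

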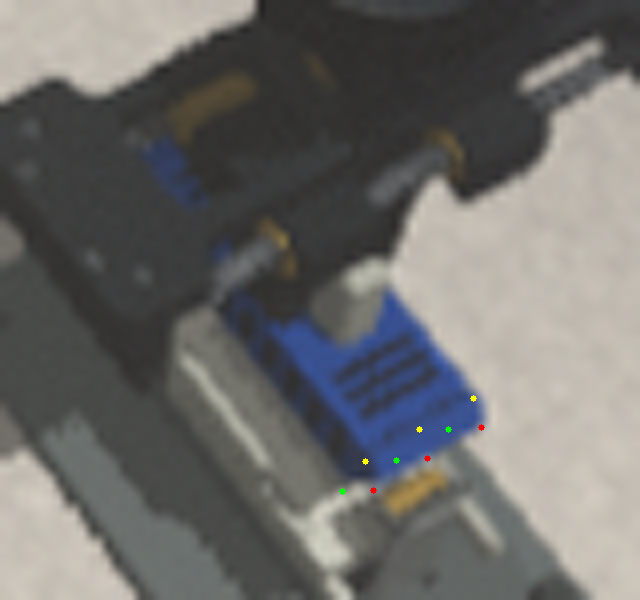

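```bash
python3 - <<'E'
from h import *
f=grab_frame("scene");s=get_state();p=s["eef_pos"]
ang=np.radians(-18.8);ex=np.array([np.cos(ang),np.sin(ang),0]);ey=np.array([-ex[1],ex[0],0])
print(p)
C=onz(f,431/8+330-.5,446/8+200-.5,p[2]-.029+.0175);print("C",C, "rel tcp ex,ey",(C-p)@ex,(C-p)@ey)
for zr in(.074,.077,.08,.083):
    A=onz(f,381.1,260.8,zr);B=onz(f,350.3,221.8,zr)
    print(zr,"C-A ex,ey",((C-A)@ex*1e3).round(1),((C-A)@ey*1e3).round(1),"A-B",((A-B)@ex*1e3).round(1),((A-B)@ey*1e3).round(1),"mid-tcp",(((A+B)/2-p)@ex*1e3).round(1),(((A+B)/2-p)@ey*1e3).round(1))
# base centre in scene vs tcp
b=np.array([.5495,.2152,.01]);print("base scene - tcp",((b-p)@ex*1e3).round(1),((b-p)@ey*1e3).round(1))
E
```

```text
[0.54746242 0.21456514 0.11581208]
C [0.56320968 0.26990707 0.10431208] rel tcp ex,ey -0.002927667132804968 0.057464202731917845
0.074 C-A ex,ey 0.8 1.9 A-B -0.3 118.6 mid-tcp -3.6 -3.8
0.077 C-A ex,ey -0.5 0.9 A-B -0.3 118.2 mid-tcp -2.3 -2.6
0.08 C-A ex,ey -1.7 -0.0 A-B -0.3 117.8 mid-tcp -1.1 -1.4
0.083 C-A ex,ey -3.0 -1.0 A-B -0.3 117.4 mid-tcp 0.2 -0.2
base scene - tcp 1.7 1.3
```

Camera biases leave about ±2-3 mm of uncertainty. That is inside the cheeks' play plus flare, and the current position lies in the middle of the estimates. Now feeling downward in small steps and watching the forces.

```bash
python3 -m creep '{"translation":[[0.1,0,0],[0.1,0,0],[0.1,0,0],[0,0,0],[0,0,0]],"yaw":[0,0,0,0,0],"jaw":[0,0,0,0,0]}' && python3 -c "
from h import *
goto([.547,.213,.114],-18.8)"
python3 -m creep '{"translation":[[0.06,0,0],[0.06,0,0],[0,0,0],[0,0,0]],"yaw":[0,0,0,0],"jaw":[0,0,0,0]}' && python3 -c "
from h import *
goto([.547,.213,.114],-18.8)"
```

```text
clock: 10.4
eef_pos: [0.547, 0.2143, 0.1076]
tool_rot: [[-0.0, 0.947, -0.322], [-0.0, -0.322, -0.947], [-1.0, -0.0, 0.0]]
ft_force: [0.9, 0.4, -0.7]
opening: 0.157
t 10.4 pos [0.547  0.2143 0.1076] yang -18.81 tilt 0.02 F [ 0.92  0.39 -0.65] open 0.157
 yaw units -0.001
 shift units [-0.257  0.017  0.049]
clock: 10.8
eef_pos: [0.547, 0.2143, 0.1047]
tool_rot: [[-0.0, 0.947, -0.322], [-0.0, -0.322, -0.947], [-1.0, -0.0, 0.0]]
ft_force: [-0.3, -0.5, -1.2]
opening: 0.154
t 10.8 pos [0.547  0.2143 0.1047] yang -18.81 tilt 0.01 F [-0.34 -0.49 -1.2 ] open 0.154
 yaw units -0.001
 shift units [-0.374  0.017  0.051]
```

```bash
for i in 1 2 3; do python3 -m creep '{"translation":[[0.04,0,0],[0.04,0,0],[0,0,0],[0,0,0]],"yaw":[0,0,0,0],"jaw":[0,0,0,0]}' >/dev/null; python3 -c "
from h import *
goto([.547,.213,.114])" | head -1; done
```

```text
t 11.2 pos [0.547  0.2143 0.1027] yang -18.8 tilt 0.01 F [-0.56  0.48 -1.29] open 0.159
t 11.6 pos [0.5472 0.2145 0.1009] yang -18.81 tilt 0.02 F [-0.98 -0.3   3.13] open 0.154
t 12.0 pos [0.5473 0.2146 0.099 ] yang -18.81 tilt 0.03 F [-1.06 -0.75  4.53] open 0.157
```

First contact was at TCP z≈0.1018, which puts the floor at about 0.057 and home at TCP≈0.086. Lateral forces are small, so it is well centred. Continuing.

```bash
for i in 1 2 3 4; do python3 -m creep '{"translation":[[0.04,0,0],[0.04,0,0],[0,0,0],[0,0,0]],"yaw":[0,0,0,0],"jaw":[0,0,0,0]}' >/dev/null; python3 -c "
from h import *
goto([.547,.213,.114])" | head -1; done
```

```text
t 12.4 pos [0.5473 0.2147 0.0972] yang -18.8 tilt 0.05 F [-1.38 -0.17  6.84] open 0.155
t 12.8 pos [0.5474 0.2148 0.0954] yang -18.8 tilt 0.06 F [-1.81 -1.05  7.21] open 0.156
t 13.2 pos [0.5471 0.2143 0.0926] yang -18.81 tilt 0.01 F [-0.65 -0.46  2.18] open 0.16
t 13.6 pos [0.5469 0.2139 0.0899] yang -18.82 tilt 0.05 F [ 2.13 -0.34 -9.37] open 0.158
```

```bash
for i in 1 2 3 4; do python3 -m creep '{"translation":[[0.03,0,0],[0,0,0],[0,0,0]],"yaw":[0,0,0],"jaw":[0,0,0]}' >/dev/null; python3 -c "
from h import *
goto([.547,.213,.114])" | head -1; done
```

```text
t 13.9 pos [0.5469 0.214  0.0895] yang -18.82 tilt 0.04 F [ 3.64 -0.41 -9.88] open 0.161
t 14.2 pos [0.5469 0.2141 0.089 ] yang -18.82 tilt 0.03 F [ 1.88 -0.9  -9.24] open 0.156
t 14.5 pos [0.547  0.2142 0.0883] yang -18.81 tilt 0.02 F [  2.72   1.07 -10.3 ] open 0.158
t 14.8 pos [0.5469 0.2141 0.0874] yang -18.81 tilt 0.03 F [  3.05  -1.11 -12.7 ] open 0.155
```

```bash
for i in 1 2 3; do python3 -m creep '{"translation":[[0.03,0,0],[0,0,0],[0,0,0]],"yaw":[0,0,0],"jaw":[0,0,0]}' >/dev/null; python3 -c "
from h import *
goto([.547,.213,.114])" | head -1; done
```

```text
t 15.1 pos [0.547  0.2143 0.0869] yang -18.81 tilt 0.01 F [  1.9   -1.05 -11.67] open 0.158
t 15.4 pos [0.5471 0.2144 0.0865] yang -18.81 tilt 0.01 F [ 2.26 -2.27 -6.72] open 0.155
t 15.7 pos [0.5471 0.2144 0.0864] yang -18.81 tilt 0.02 F [-2.59 -3.35  6.22] open 0.159
```

The force went from −12 N (clips pulling) to +6 N while z stopped at 0.0864, so the floor is at about 0.0574 and the cassette is seated with only about 7 N net push. Checking the picture before release.

```bash
python3 - <<'E'
from h import *
f=grab_frame("scene");x0,y0,x1,y1=310,195,410,300
cv2.imwrite("pics/seat.png",cv2.resize(f["color"][y0:y1,x0:x1,::-1],None,fx=5.5,fy=5.5,interpolation=cv2.INTER_CUBIC))
E
```

View pics/seat.png

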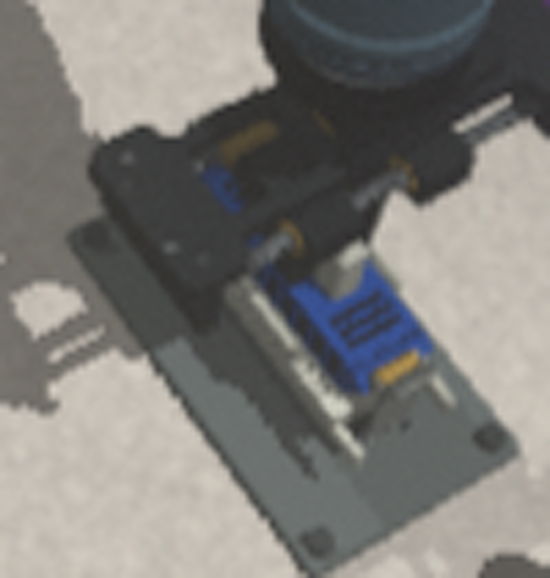

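The cassette sits between the cheeks, with the +y brass roller (crop 398,368) over its end. Releasing, then rising straight up.

```bash
python3 -m creep '{"translation":[[0,0,0],[0,0,0],[0,0,0],[0,0,0],[0,0,0],[0,0,0],[0,0,0]],"yaw":[0,0,0,0,0,0,0],"jaw":[0.7,0.7,0.7,0.7,0.7,0.7,0.7]}' && python3 -m creep '{"translation":[[-0.3,0,0],[-0.6,0,0],[-0.9,0,0],[-0.9,0,0],[-0.9,0,0],[-0.9,0,0],[-0.9,0,0],[-0.6,0,0],[0,0,0]],"yaw":[0,0,0,0,0,0,0,0,0],"jaw":[0.7,0.7,0.7,0.7,0.7,0.7,0.7,0.7,0.7]}'
```

```text
clock: 16.45
eef_pos: [0.547, 0.2144, 0.0854]
tool_rot: [[-0.0, 0.947, -0.322], [0.0, -0.322, -0.947], [-1.0, -0.0, -0.0]]
ft_force: [0.3, -0.4, -0.3]
opening: 0.701
clock: 17.35
eef_pos: [0.5484, 0.2151, 0.2384]
tool_rot: [[0.005, 0.947, -0.322], [0.002, -0.322, -0.947], [-1.0, 0.004, -0.003]]
ft_force: [0.0, 0.4, -0.2]
opening: 0.699
```

```bash
python3 -m creep '{"translation":[[0,0,0.4],[0,0,0.9],[0,0,0.9],[0,0,0.9],[0,0,0.9],[0,0,0.9],[0,0,0.9],[0,0,0.9],[0,0,0.9],[0,0,0.9],[0,0,0.9],[0,0,0.9],[0,0,0.9],[0,0,0.9],[0,0,0.9],[0,0,0.4],[0,0,0],[0,0,0]],"yaw":[0,0,0,0,0,0,0,0,0,0,0,0,0,0,0,0,0,0],"jaw":[0.7,0.7,0.7,0.7,0.7,0.7,0.7,0.7,0.7,0.7,0.7,0.7,0.7,0.7,0.7,0.7,0.7,0.7]}' && python3 - <<'E'
from h import *
out=np.zeros((500,800,3),np.uint8)
for n,(x0,y0,x1,y1),ox in (("scene",(315,205,411,305),0),("top",(235,150,311,212),400)):
    f=grab_frame(n)
    cv2.imwrite(f"pics/end_{n}.png",f["color"][...,::-1])
    v=cv2.resize(f["color"][y0:y1,x0:x1,::-1],(390,int(390*(y1-y0)/(x1-x0))),interpolation=cv2.INTER_CUBIC)
    out[:v.shape[0],ox:ox+390]=v
    rgb=f["color"].astype(int);m=((rgb[...,2]-rgb[...,0])>(40 if n=="scene" else 25)).astype(np.uint8)
    k=np.zeros_like(m);k[y0:y1,x0:x1]=m[y0:y1,x0:x1]
    c=np.vstack([q for q in cv2.findContours(k,0,2)[0] if cv2.contourArea(q)>3]);h=cv2.convexHull(c)
    P=np.array([onz(f,*p,.0574+.02)[:2]*1000 for p in h[:,0].astype(float)],np.float32);print(n,cv2.minAreaRect(P))
    w=((rgb.min(2)>(120 if n=="scene" else 85))).astype(np.uint8);hm=np.zeros_like(w);cv2.fillConvexPoly(hm,h,1);w&=hm
    cc=max(cv2.findContours(w,0,2)[0],key=cv2.contourArea)
    P=np.array([onz(f,*p,.0574+.057)[:2]*1000 for p in cc[:,0].astype(float)],np.float32);print(" ridge",cv2.minAreaRect(P))
cv2.imwrite("pics/end.png",out)
E
```

```text
clock: 19.15
eef_pos: [0.4389, -0.1021, 0.2351]
tool_rot: [[-0.001, 0.947, -0.322], [0.001, -0.322, -0.947], [-1.0, -0.001, -0.0]]
ft_force: [0.4, 1.1, -0.3]
opening: 0.698
scene ((543.5992431640625, 216.09278869628906), (117.87615203857422, 37.53123474121094), 70.60305786132812)
 ridge ((547.1328735351562, 215.69126892089844), (49.89234924316406, 11.131956100463867), 72.08551788330078)
top ((544.2214965820312, 213.4346923828125), (117.33782196044922, 36.07679748535156), 71.780517578125)
 ridge ((543.5200805664062, 213.17044067382812), (47.287025451660156, 14.078601837158203), 71.79125213623047)
```

View pics/end.png

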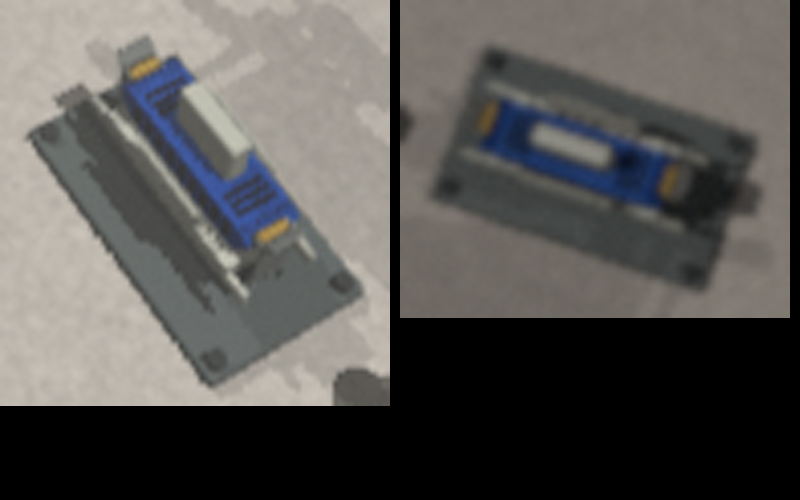

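View pics/end_scene.png

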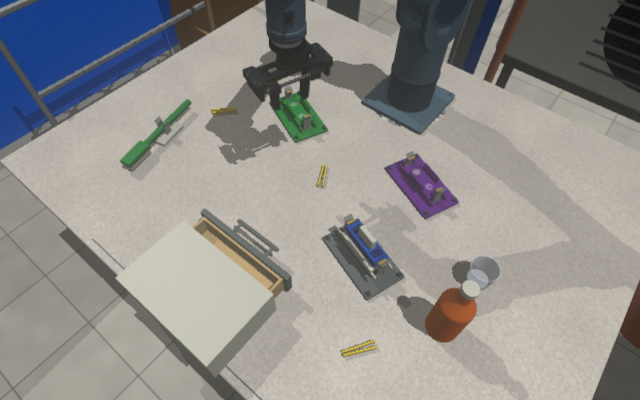

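Both rollers, at scene crop (145,68) and (272,230), sit over the cassette's ends. It lies in line (71.8° against 71.1° for the base) and about 3 mm from the base centre in the top view. The bottle, cup and pegs are where they were, and the arm is clear. Handing in.

```bash
python3 -c "
from plant import *
print(sign_off())"
```

```text
the job is handed in; nothing more can be done
None
```

The blue cassette is snapped into the grey bay under both spring clips and released. I handed the job in at about 19 s of the 48 s; no verdict is reported.

- **Pick and press:** I gripped the cassette by its white ridge at an opening of 13.6 mm. I then lowered it in steps of 2 mm or less. The ends touched the clips about 16 mm above home, the push peaked at about 8 N, and the clips then pulled it down with about 12 N.
- **Seating:** Downward travel stopped on the floor, about 57 mm above the lid, at roughly 7 N net push. I then opened the fingers and rose straight up.
- **Last checks:** Both brass rollers sit over the cassette's ends. In the top view it is in line to about 0.7° and about 3 mm from the base centre, against the 7 mm allowed. The wrist force is near zero, and the bottle, cup and three pegs look unmoved.
- **What disagreed:** The two cameras differed by about 4 mm on the bay's position. The cassette's end edge also appeared about 3 mm off its predicted place. I put both down mostly to camera calibration error and centred on force, where sideways readings stayed under about 4 N.
- **Not measured:** I did not measure the clip angles or the final tilt. I judged both from the pictures and from how the force dropped and rose again on the way in.

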